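# Swing the biscuit tray round to the serving side

## Robot

A 6-joint arm with a two-finger parallel gripper is mounted at the origin on the work surface. World frame = base frame: x ahead of the robot, y to its left, z up, the work surface at z = 0. Lengths are in m, angles in rad, forces in N, time in s.
With the tool pointing down it reaches from about 0.35 to 0.85 m from the base axis. Payload 8.1 kg.
Tool frame: the origin (TCP) lies at the very end of the fingers, on their centre line; the grasp point (between the pads) lies 19 mm behind it; z points along the fingers, y is the direction in which the jaws open and shut (so a half turn about z gives the same grasp; the last joint's range is limited). The gripper opens to 93 mm and grips with 3 to 60 N. Pads are 15 mm wide; open, the fingers measure 128 mm over their backs; the gripper's body (75 mm by 188 mm) begins 65 mm behind the grasp point.
Start: joints at [1.065, 0.13, 1.488, -0, 1.523, -0.085], TCP at [0.245, 0.548, 0.18] pointing down, gripper open.
Joint ranges: [-2.96, 2.96], [-0.89, 2.26], [0.02, 2.5], [-1.34, 4.48], [0, 2.73], [-2.66, 2.66]. Speed limits (rad/s): [2.39, 2.39, 2.79, 3.14, 3.14, 3.14].

## Interface

Orientations are given as a unit quaternion [w, x, y, z].
In Python, from plant import get_state, grab_frame, camera_info, sign_off gives the robot as it stands.
- The arm moves only by the tool send_rows, never from a script. Its argument "series" is text: rows parted by semicolons, each of 5 numbers parted by spaces: the finger opening in mm, from 0 to 93, then the shift along the tool's x, y, z in units of 30 mm (1.0 is 30 mm), then the turn about the tool's z in units of 10 degrees (1.0 is 10 degrees). A call has exactly 8 rows; each row shifts and turns the commanded pose from where the row before left it, along the tool's axes as they then stand; what a row does not reach is not made up. A row lasts 1/8 s, in which the tool goes at most 62.5 mm and 10.7 degrees, less where a joint would pass 70% of its speed; a pose out of reach is approached as far as the arm can. A call is refused whole if a number of a shift passes 1 or a number of a turn 1, either way. A call with a gripper value outside its range is refused whole. The fingers move at their own pace and stop on an object; "grip_force" is the grip in N (left out, the last holds). Time passes only in rows, so rows that do not move let the fingers close, or fill a call up. It gives the time, the measured TCP pose, the force and the opening at its end, in the units of the state.
- get_state(): the state, without advancing time (a new reading comes with each control period).
- grab_frame(name): name is "scene" or "side" or "wrist"; returns the picture (420x560x3 uint8, red, green, blue); there is no depth.
- camera_info(name): a dict with "K" (3x3 intrinsics, pixels), "eye" and "attitude" of the camera in the world; the wrist camera has in their place "mount" (4x4, takes a point from camera to tool coordinates, whose origin is the TCP and whose axes are the flange's). Camera axes: x right, y down, z forward; pixel columns grow to the right and rows downward; lengths in m; the calibration is good to about 2 mm. A picture is of the moment at which its call begins: read the wrist's pose just before it. camera_info takes no time and is no camera call.
- sign_off(): hands the job in, once; it reports no verdict.
The state is a dict: "clock": time; "joint_positions": joint angles; "qvel": joint speeds; "joint_torque": joint torques, N m; "eef_pos": TCP position; "eef_rot": TCP orientation; "ft_force": force on the tool from outside, world axes, zero at the start; "wrist_torque": the same for the moment, N m; "grip_width": opening from 0.0 (shut) to 1.0 (fully open).
Only numpy, scipy, OpenCV 4.12 (cv2) and the standard library are available. Lean on these libraries where they do the work, as an engineer would, in place of code of your own. Each camera call takes 0.05 s, during which the arm holds its last target.

## Task

The biscuit stall's red tray is held at one corner by a pin on the counter. Swing it a quarter turn clockwise (seen from above) about that pin, from pointing towards the robot until its long side lies along the red stop strip. Keep it flat on the counter and on its pin, and leave the yellow tray as it stands.

Things in the scene. Friction and masses are not known exactly. Their poses are not given: they have to be found in the camera images.
- red_tray: Red open tray with six biscuits, 150 x 110 x 40 mm high, 4 mm walls, 0.35 kg, loose. A low lug (36 mm square, 6 mm thick) at one corner has a 22 mm hole over the pin. Origin: hole centre, underside. x along the long side away from the lug, z up; the box covers x 18 to 168, y -18 to 92 mm. Pushing the y = 92 side near the far corner (168, 92) towards -y turns it clockwise.
- red_mid (a point): Centre of the red tray's 150 x 110 mm box, on its underside (x 93, y 37 mm in the tray's frame); axes as the tray's.
- red_stand: Fixed: steel pin, 14 mm thick, 45 mm high, red tip; red stop strip, 8 mm thick, 25 mm high. Origin: foot of the pin. x roughly away from the robot, y roughly to its left. The strip runs along y from 50 to 160 mm, near face at x = 21 mm. The tray starts pointing from the pin along about -x; home, it points along +y, its y = -18 side along the strip. Its way round is clear.
- yellow_mid (a point): Centre of the underside of the yellow tray, which has the same shape, pin and stop strip (in yellow), holds flat wooden sticks, and must stay as it is. Axes as for red_mid; its pin is 93 mm back along x and 37 mm back along y.
There are look-alikes about, which are no part of the job. Leave any blue, green or turquoise look-alike of the red_tray alone.

How it is judged:
By the outcome, as a careful person would: the job done as asked, in the order asked, and still so for the second after the job is handed in, with the robot touching nothing.
It also fails if it takes over 38 s, if anything falls off the work surface, if the arm or the gripper's body presses on something with over 40 N, if the wrist force passes 120 N, or if a joint passes its speed limit or range.

## Working session

There is one attempt and no reset: what is moved stays moved. The work goes in short steps, Python scripts to look and compute and a tool call to move; the robot and the scene stay as the last step left them, time stands still between calls to the robot, and variables do not carry over. Pictures are saved under pics/ and viewed, and the job is handed in when it is done.

Besides the shell and the picture viewer there is one more tool, called after ">>>" as name(argument=value, ...), one argument or row to a line, values as JSON. send_rows: Moves the arm, as the interface text tells. Its arguments: {"type":"object","properties":{"series":{"type":"string"},"grip_force":{"type":"number"}},"required":["series"]}

```bash
ls; mkdir -p pics; python3 - <<'E'
from plant import *
import cv2
print(get_state())
for n in ("scene","side","wrist"):
    print(n,camera_info(n))
for n in ("scene","side"):
    cv2.imwrite(f"pics/{n}0.png",grab_frame(n)[:,:,::-1])
E
```

```text
pics
{'clock': 0.0, 'joint_positions': array([ 1.06457756e+00,  1.31162388e-01,  1.48928847e+00,  8.20021061e-06,
        1.52299042e+00, -8.53952487e-02]), 'qvel': array([-1.35724186e-03, -2.23591824e-03,  5.89527540e-04, -2.08941410e-05,
        6.98296194e-04, -4.88426632e-04]), 'joint_torque': array([-5.02570892e-04, -5.59856057e+01, -4.91745114e+01,  7.65508530e-02,
        3.59406089e-02, -1.16504293e-04]), 'eef_pos': array([0.24476776, 0.54709795, 0.17898174]), 'eef_rot': array([-2.73366029e-04,  2.08862700e-01,  9.77944537e-01, -8.82975063e-04]), 'ft_force': array([-0.05209258,  0.55332026, -0.21704542]), 'wrist_torque': array([ 0.05298669, -0.03923371,  0.02243341]), 'grip_width': 1.0001472551624004}
scene {'K': array([[419.98041311,   0.        , 276.18272196],
       [  0.        , 419.98041311, 209.75439119],
       [  0.        ,   0.        ,   1.        ]]), 'eye': array([ 0.86718102, -0.47604874,  0.87879943]), 'attitude': array([-0.25445463,  0.87122479,  0.40120335, -0.12351554])}
side {'K': array([[385.60934222,   0.        , 277.91434799],
       [  0.        , 385.60934222, 211.1504961 ],
       [  0.        ,   0.        ,   1.        ]]), 'eye': array([0.22459866, 0.33844923, 0.61695261]), 'attitude': array([ 0.07354609, -0.20905798,  0.91469053, -0.33797479])}
wrist {'K': array([[322.83240475,   0.        , 278.7845219 ],
       [  0.        , 322.83240475, 204.60189147],
       [  0.        ,   0.        ,   1.        ]]), 'mount': array([[ 3.45984591e-04, -9.67592066e-01, -2.52518266e-01,
         6.94361947e-02],
       [ 9.99999604e-01,  5.41762082e-04, -7.05771669e-04,
         2.70773306e-04],
       [ 8.19703889e-04, -2.52517922e-01,  9.67591870e-01,
        -2.04500844e-01],
       [ 0.00000000e+00,  0.00000000e+00,  0.00000000e+00,
         1.00000000e+00]])}
```

View pics/scene0.png

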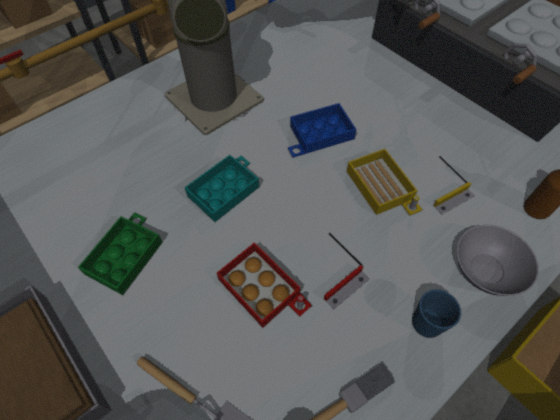

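View pics/side0.png

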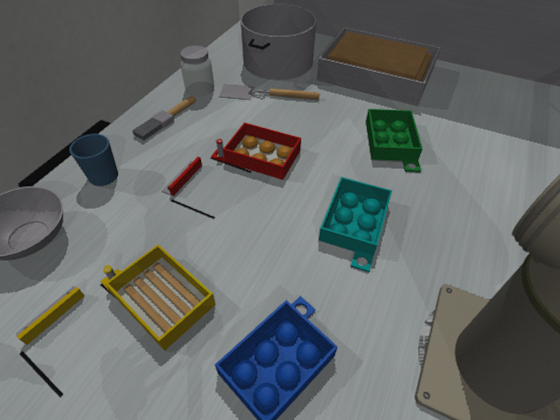

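```bash
cat > h.py <<'E'
import numpy as np, cv2
from scipy.spatial.transform import Rotation as R
from plant import *
def rot(q): return R.from_quat([q[1],q[2],q[3],q[0]]).as_matrix()
def cam(n,st=None):
    c=camera_info(n)
    if n=="wrist":
        T=np.eye(4);T[:3,:3]=rot(st["eef_rot"]);T[:3,3]=st["eef_pos"];M=T@c["mount"]
        return c["K"],M[:3,3],M[:3,:3]
    return c["K"],c["eye"],rot(c["attitude"])
def ray(C,uv,z):
    K,e,A=C; uv=np.atleast_2d(uv).astype(float)
    d=(np.linalg.inv(K)@np.c_[uv,np.ones(len(uv))].T).T@A.T
    return e+d*((z-e[2])/d[:,2])[:,None]
def proj(C,P):
    K,e,A=C; p=(np.atleast_2d(P)-e)@A@K.T; return p[:,:2]/p[:,2:]
E
python3 - <<'E'
from h import *
for n in("scene","side"):
    C=cam(n); print(n,C[2]); print(proj(C,[[0,0,0],[.245,.548,.18],[.5,0,0]]))
C=cam("scene"); print(ray(C,[[300,305],[412,203],[348,285]],0.0))
C=cam("side"); print(ray(C,[[219,158],[110,285],[185,190]],0.0))
st=get_state()
cv2.imwrite("pics/w0.png",grab_frame("wrist")[:,:,::-1])
for n in("scene","side"):
    im=cv2.imread(f"pics/{n}0.png")
    b=(200,230,360,345) if n=="scene" else (150,110,320,230)
    cv2.imwrite(f"pics/{n}0c.png",cv2.resize(im[b[1]:b[3],b[0]:b[2]],None,fx=4.5,fy=4.5,interpolation=cv2.INTER_CUBIC))
E
```

```text
scene [[ 0.64755957  0.6362184  -0.4193957 ]
 [ 0.7619348  -0.54857743  0.34426466]
 [-0.0110435  -0.54248405 -0.83999351]]
[[213.43001218  98.2260503 ]
 [410.90028365   7.3593209 ]
 [329.73143289 202.58724124]]
side [[-0.90177147 -0.33273326  0.27585647]
 [-0.43216016  0.6841356  -0.58753389]
 [ 0.00676883 -0.64903548 -0.76072803]]
[[497.12378332 366.10651217]
 [ 77.10972356 965.0494073 ]
 [222.85164459 251.17701045]]
[[ 6.49783742e-01 -2.36146557e-01  0.00000000e+00]
 [ 6.35371736e-01  1.55006786e-01 -1.11022302e-16]
 [ 6.85002327e-01 -1.23929434e-01  0.00000000e+00]]
[[ 0.64626285 -0.22665766  0.        ]
 [ 0.64481343  0.15201899  0.        ]
 [ 0.65872438 -0.10377058  0.        ]]
```

View pics/scene0c.png

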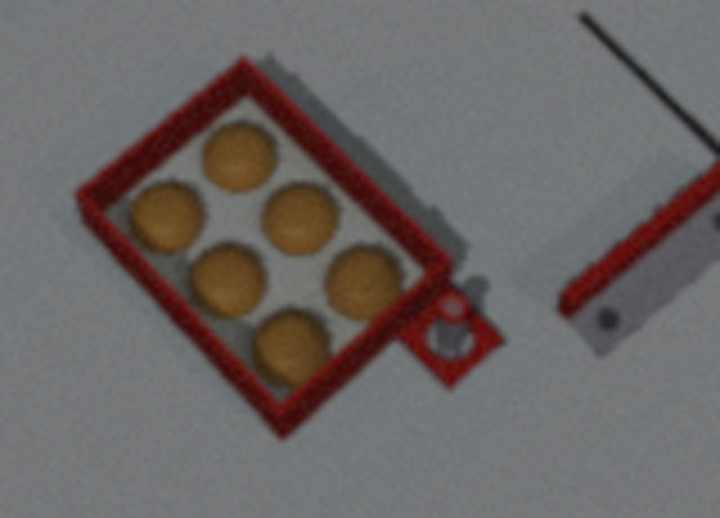

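View pics/w0.png

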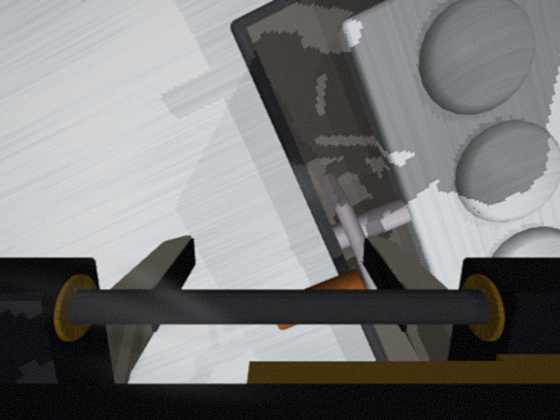

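View pics/side0c.png

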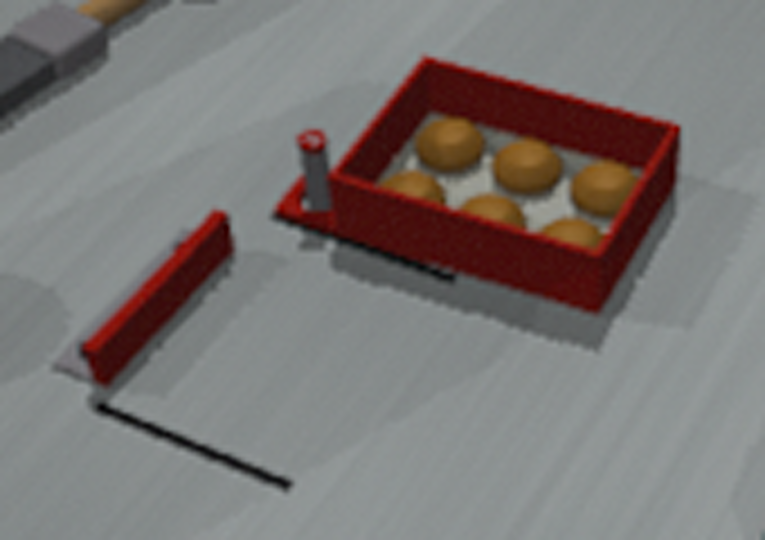

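The only red tray is at scene (260,285) and side (262,150). It holds six biscuits, and its lug with the pin is at scene (301,298). The blue, green and turquoise trays are look-alikes, and the yellow one is at (382,182). The red strip is at scene (345,283). Next I'll measure the tray.

```bash
python3 - <<'E'
from h import *
S,D=cam("scene"),cam("side")
def tri(a,b):
    A=[];B=[]
    for C,uv in((S,a),(D,b)):
        d=C[2]@np.linalg.inv(C[0])@[uv[0],uv[1],1];d/=np.linalg.norm(d);P=np.eye(3)-np.outer(d,d);A.append(P);B.append(P@C[1])
    return np.linalg.lstsq(np.vstack(A),np.hstack(B),rcond=None)[0]
f=lambda o,p:(o[0]+p[0]/4.5-.4,o[1]+p[1]/4.5-.4)
so,do=(200,230),(150,110)
print("pin tip",tri(f(so,(453,303)),f(do,(312,138))))
for n,a,b in (("far,+y",(245,62),(603,252)),("far,-y",(82,195),(677,128)),("near,-y",(283,428),(427,62)),("near,+y",(448,262),(336,176))):
    print(n,tri(f(so,a),f(do,b)).round(4),ray(S,f(so,a),.04).round(4),ray(D,f(do,b),.04).round(4))
# red masks
for n,C in(("scene",S),("side",D)):
    im=cv2.imread(f"pics/{n}0.png");h=cv2.cvtColor(im,cv2.COLOR_BGR2HSV)
    m=(((h[...,0]<7)|(h[...,0]>172))&(h[...,1]>140)&(h[...,2]>60)).astype(np.uint8)
    for c in cv2.findContours(m,0,2)[0]:
        if cv2.contourArea(c)>60:
            print(n,cv2.contourArea(c),cv2.boundingRect(c)); print(cv2.approxPolyDP(c,3,True)[:,0].tolist())
print("strip ends z.025", ray(S,[f(so,(565,300)),(362,266)],.025), ray(D,[f(do,(90,350)),f(do,(220,213))],.025))
E
```

```text
pin tip [ 0.6477893  -0.2368768   0.04533244]
far,+y [ 0.4817 -0.2298  0.0388] [[ 0.4847 -0.2288  0.04  ]] [[ 0.4792 -0.2307  0.04  ]]
far,-y [ 0.4871 -0.3345  0.0375] [[ 0.49  -0.334  0.04 ]] [[ 0.4846 -0.3333  0.04  ]]
near,-y [ 0.6365 -0.3326  0.0318] [[ 0.6411 -0.3324  0.04  ]] [[ 0.6287 -0.3252  0.04  ]]
near,+y [ 0.628  -0.2235  0.0374] [[ 0.6304 -0.223   0.04  ]] [[ 0.6246 -0.2223  0.04  ]]
scene 184.5 (325, 265, 38, 35)
[[362, 267], [331, 289], [325, 299]]
scene 3793.5 (217, 244, 94, 83)
[[217, 273], [262, 326], [286, 304], [299, 315], [310, 305], [299, 293], [299, 287], [255, 244]]
side 124.0 (168, 157, 32, 38)
[[199, 157], [168, 187], [171, 194], [172, 187]]
side 2678.5 (212, 123, 89, 56)
[[212, 155], [282, 178], [291, 164], [284, 170], [283, 167], [300, 138], [244, 123], [223, 148], [224, 156], [217, 157], [217, 150]]
strip ends z.025 [[ 0.67651073 -0.18926862  0.025     ]
 [ 0.67879254 -0.07804431  0.025     ]] [[ 0.67487646 -0.0779566   0.025     ]
 [ 0.67317819 -0.1863052   0.025     ]]
```

Pin at (0.648,-0.237) with its tip at z 0.045, as it should be. The tray sides measure about 148 x 108 mm, and the tray points at about 182.5°. The strip centre is at x≈0.675, y -0.188 to -0.078, so the stand is yawed about -1°. Plan: push the y=92 side with shut fingers along an arc about the pin. First I'll travel over with the fingers shut.

>>> send_rows(
  series="0 0 0 -1 0;0 -1 -0.73 -0.5 0;0 -1 -0.73 0 0;0 -1 -0.73 0 0;0 -1 -0.73 0 0;0 -1 -0.73 0 0;0 -1 -0.73 0 0;0 -1 -0.73 0 0",
  grip_force=20,
)

```text
clock: 1.15
eef_pos: [0.3745, 0.3208, 0.2248]
eef_rot: [-0.0, 0.209, 0.978, -0.0]
ft_force: [1.1, -0.4, 0.4]
grip_width: 0.192
```

>>> send_rows(
  series="0 -1 -0.73 0 0;0 -1 -0.73 0 0;0 -1 -0.73 0 0;0 -1 -0.73 0 0;0 -1 -0.73 0 0;0 -1 -0.73 0 0;0 -1 -0.73 0 0;0 -0.46 -0.98 0 0",
)

```text
clock: 2.15
eef_pos: [0.5042, 0.0625, 0.2245]
eef_rot: [-0.0, 0.209, 0.978, -0.0]
ft_force: [0.0, 0.1, -0.3]
grip_width: 0.008
```

>>> send_rows(
  series="0 -0.46 -0.98 0 0;0 -0.46 -0.98 0 0;0 -0.46 -0.98 0 0;0 -0.46 -0.98 0 0;0 -0.46 -0.98 0 0;0 -0.46 -0.98 0 0;0 -0.46 -0.98 0 0;0 -0.46 -0.98 0 0",
)

```text
clock: 3.15
eef_pos: [0.5082, -0.197, 0.2247]
eef_rot: [-0.0, 0.209, 0.978, 0.0]
ft_force: [0.8, 0.6, -0.7]
grip_width: 0.005
```

>>> send_rows(
  series="0 -0.46 -0.98 0 0;0 -0.46 -0.98 0 0;0 -0.46 -0.98 0 0;0 -0.46 -0.98 0 0;0 -0.46 -0.98 0 0;0 -0.46 -0.98 0 0;0 -0.46 -0.98 0 0;0 0 0 0 0",
)

```text
clock: 4.15
eef_pos: [0.5117, -0.425, 0.2238]
eef_rot: [-0.001, 0.21, 0.978, 0.0]
ft_force: [-0.3, 0.9, -0.5]
grip_width: 0.003
```

>>> send_rows(
  series="0 0 0 0 0.9;0 0 0 0 0.9;0 0 0 0 0.9;0 0 0 0 0.9;0 0 0 0 0.9;0 0 0 0 0.9;0 0 0 0 0.9;0 0 0 0 0",
)

```text
clock: 5.15
eef_pos: [0.5127, -0.4223, 0.2249]
eef_rot: [-0.0, 0.688, 0.725, 0.0]
ft_force: [-0.4, -0.0, 0.6]
grip_width: 0.003
```

```bash
python3 - <<'E'
from h import *
st=get_state();C=cam("wrist",st);im=grab_frame("wrist");cv2.imwrite("pics/w1.png",im[:,:,::-1])
print(proj(C,[[.648,-.237,.045],[.517,-.335,.04],[.487,-.334,.04],[.6365,-.3326,.04],[.5127,-.4223,0]]).round())
S=cam("scene");print(proj(S,[[.5127,-.4223,0]]), ray(S,[[140,358],[190,390],[218,410]],.02))
E
```

```text
[[414.  16.]
 [286. 105.]
 [260. 103.]
 [389. 108.]
 [279. 174.]]
[[193.19881859 312.60757006]] [[ 0.52897538 -0.55662181  0.02      ]
 [ 0.64318185 -0.51417412  0.02      ]
 [ 0.70611745 -0.4939365   0.02      ]]
```

View pics/w1.png

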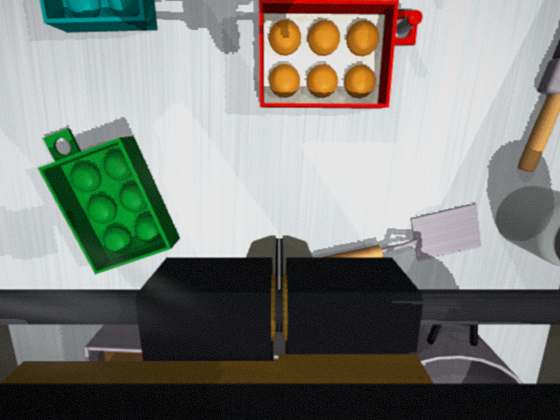

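The wrist view shows the red tray's near side from (260,103) to (389,108), which matches the prediction. The lug and pin are at (410,20), and the landing spot at (279,174) is clear. Going down.

>>> send_rows(
  series="0 0 0 1 0;0 0 0 1 0;0 0 0 1 0;0 0 0 1 0;0 0 0 1 0;0 0 0 1 0;0 0 0 1 0;0 0.4 0 0 0",
)

```text
clock: 6.2
eef_pos: [0.5099, -0.4092, 0.0118]
eef_rot: [-0.003, 0.688, 0.725, -0.0]
ft_force: [-0.1, -1.2, -0.3]
grip_width: -0.001
```

>>> send_rows(
  series="0 0.6 0 0 0;0 0.6 0 0 0;0 0.4 0 0 0;0 0.2 0 0 0;0 0.1 0 0 0;0 0.1 0 0 0;0 0 0 0 0;0 0 0 0 0",
)

```text
clock: 7.2
eef_pos: [0.5089, -0.3517, 0.015]
eef_rot: [-0.0, 0.689, 0.725, -0.0]
ft_force: [-0.2, 0.4, 0.4]
grip_width: 0.006
```

```bash
python3 - <<'E'
from h import *
st=get_state();print(st['eef_pos'],st['ft_force']);T=rot(st['eef_rot']);print(np.degrees(np.arctan2(T[1,0],T[0,0])),T[:,2])
p=T.T@(np.array([.648,-.237,0])-st['eef_pos']);print("pin in tool",p)
for d in(2.5,5):
    r=R.from_euler('z',d,degrees=True).as_matrix();print(d,((p-r@p)/.03)[:2])
im=grab_frame("side");cv2.imwrite("pics/s2.png",im[:,:,::-1])
E
```

```text
[ 0.50888513 -0.35168555  0.01496414] [-0.1840781   0.41667774  0.40786693]
92.87073089914979 [-3.24548710e-05 -9.59400249e-06 -9.99999999e-01]
pin in tool [0.1075745  0.14468455 0.01495852]
2.5 [ 0.21378128 -0.15182086]
5 [ 0.43398142 -0.29417222]
```

View pics/s2.png

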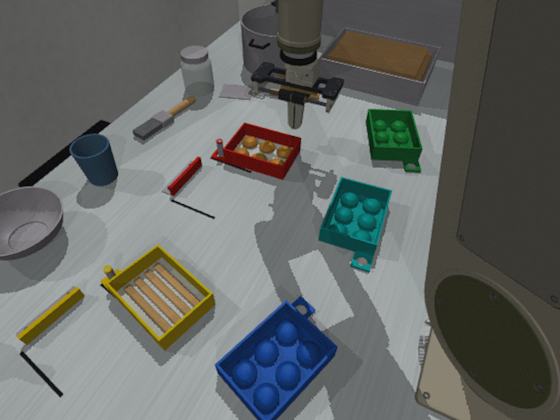

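>>> send_rows(
  series="0 0.15 0 0 0;0 0.1 0 0 0;0 0.257 -0.168 0 0.3;0 0.257 -0.168 0 0.3;0 0.257 -0.168 0 0.3;0 0.257 -0.168 0 0.3;0 0.257 -0.168 0 0.3;0 0.257 -0.168 0 0.3",
)

```text
clock: 8.25
eef_pos: [0.4821, -0.2951, 0.0151]
eef_rot: [0.0, 0.794, 0.607, -0.0]
ft_force: [-0.4, -0.0, 0.7]
grip_width: 0.005
```

```bash
cat > chk.py <<'E'
import sys
from h import *
st=get_state();print(st['eef_pos'],st['ft_force']);T=rot(st['eef_rot']);print(np.degrees(np.arctan2(T[1,0],T[0,0])))
p=T.T@(np.array([.648,-.237,0])-st['eef_pos']);print("pin in tool",p)
k=sys.argv[1]
a=grab_frame("scene");b=grab_frame("side")
a=cv2.resize(a[200:345,190:390],(800,580)) if 0 else cv2.resize(a[200:340,200:390],(399,294));b=cv2.resize(b[80:240,150:350],(400,320))
b=b[:294]
cv2.imwrite(f"pics/{k}.png",np.hstack([a,b])[:,:,::-1])
E
python3 chk.py c1
```

```text
[ 0.48211445 -0.29509521  0.0150929 ] [-0.36297555 -0.04618557  0.72679994]
74.79820145935828
pin in tool [0.09956151 0.14484642 0.01509587]
```

View pics/c1.png

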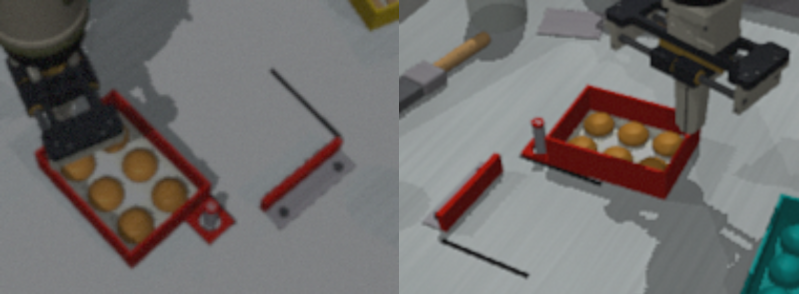

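```bash
python3 - <<'E'
from h import *
st=get_state()
a=grab_frame("scene");b=grab_frame("side");w=grab_frame("wrist")
for n,i,q in(("scene",a,(200,210,340,340)),("side",b,(200,80,350,200))):
    cv2.imwrite(f"pics/z_{n}.png",cv2.resize(i[q[1]:q[3],q[0]:q[2]],None,fx=4.5,fy=4.5,interpolation=cv2.INTER_CUBIC)[:,:,::-1])
    print(proj(cam(n),[st['eef_pos'],st['eef_pos']+[0,0,.04]])-q[:2])
cv2.imwrite("pics/z_w.png",w[:,:,::-1])
E
```

```text
[[31.21622009 54.60200256]
 [29.36442411 46.66549349]]
[[93.93776782 76.36675344]
 [94.61782133 62.95142231]]
```

View pics/z_scene.png

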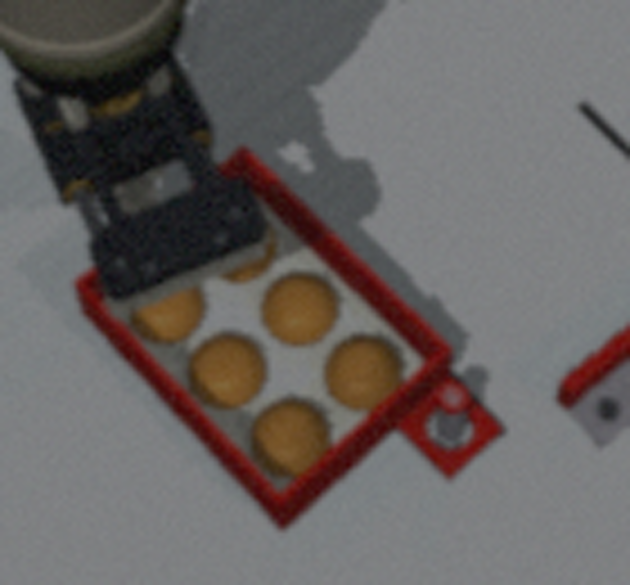

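View pics/z_side.png

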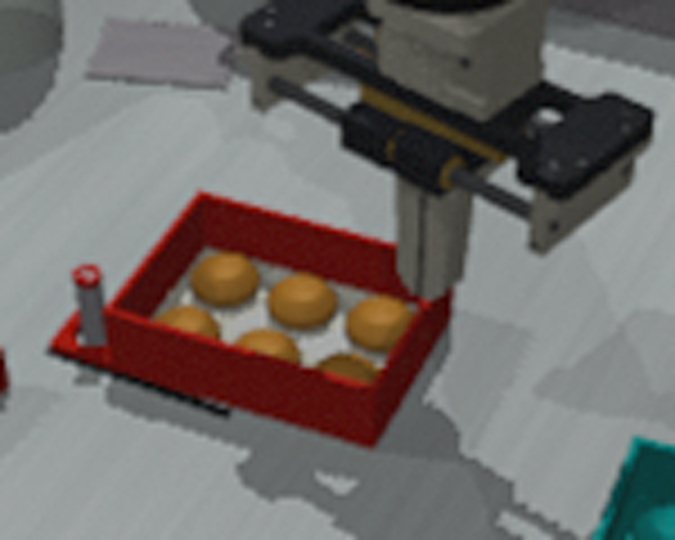

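View pics/z_w.png

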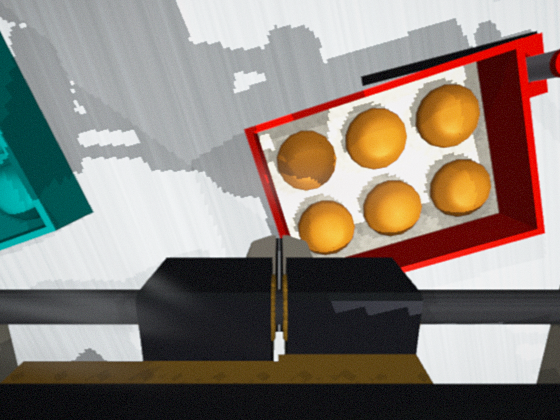

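```bash
python3 - <<'E'
from h import *
D=cam("side");S=cam("scene");st=get_state();print(st['joint_positions'],st['eef_pos'],st['grip_width'],st['wrist_torque'])
print(proj(D,[[.5089,-.3517,.015],[.509,-.352,.06]]))
print(proj(D,[st['eef_pos']]))
print(proj(D,[[.4871,-.3345,.04],[.4817,-.2298,.04],[.4871,-.3345,0]]))
im=cv2.imread("pics/s2.png");cv2.imwrite("pics/s2z.png",cv2.resize(im[60:180,200:350],None,fx=4.5,fy=4.5,interpolation=cv2.INTER_CUBIC))
E
```

```text
[-6.40499189e-01  1.79435426e-01  1.74620318e+00 -7.52452186e-05
  1.21553823e+00 -3.78025885e-01] [ 0.48244779 -0.29575809  0.01517993] 0.002545056376459683 [-0.06800892  0.02890152  0.02114261]
[[293.39287419 139.06591224]
 [294.11923384 123.85641379]]
[[293.9476038  155.92805546]]
[[299.26405372 137.46101479]
 [282.40382283 165.51731149]
 [298.45940467 150.53638328]]
```

View pics/s2z.png

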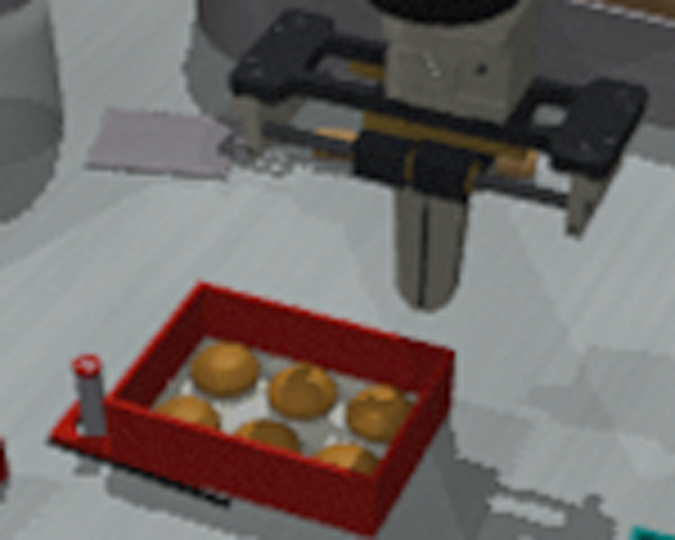

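```bash
python3 - <<'E'
from h import *
st=get_state()
for dz in(0,.03):
    s=dict(st);s['eef_pos']=st['eef_pos']+[0,0,dz];C=cam("wrist",s)
    print(dz,proj(C,[[.4817,-.2298,.04],[.628,-.2235,.04],[.6365,-.3326,.04]]).round())
    K=C[0]
M=camera_info("wrist")["mount"];Mi=np.linalg.inv(M)
for P in([0,0,0],[.0075,0,0],[0,0,-.03],[.0075,0,-.03],[.0075,.0175,-.03],[.0075,.0175,0]):
    q=K@(Mi@np.r_[P,1])[:3];print(P,q[:2]/q[2])
E
```

```text
0 [[245. 132.]
 [518.  44.]
 [547. 235.]]
0.03 [[250. 131.]
 [482.  55.]
 [511. 220.]]
[0, 0, 0] [278.31621242 228.36075154]
[0.0075, 0, 0] [278.31599207 217.60615595]
[0, 0, -0.03] [278.2591407  245.19395473]
[0.0075, 0, -0.03] [278.25829919 232.92140856]
[0.0075, 0.0175, -0.03] [308.86172071 232.92831332]
[0.0075, 0.0175, 0] [304.76154069 217.61260243]
```

My shut fingers passed over the tray without touching it, and nothing moved. In both views the finger tip sits at z≈0.046 with eef z=0.015, so it is about 30 mm short of the TCP. The wrist camera confirms the pose itself is right. I'll back off to outside the wall and go lower.

>>> send_rows(
  series="0 0 0 -0.5 0;0 -0.7 0.6 0 0;0 -0.7 0.6 0 0;0 -0.53 0.46 0 0;0 0 0 0 -0.9;0 0 0 0 -0.9;0 0 0 0.5 0;0 0 0 0 0",
)

```text
clock: 9.5
eef_pos: [0.5141, -0.3636, 0.0133]
eef_rot: [-0.001, 0.69, 0.724, -0.0]
ft_force: [-0.0, 0.8, 0.6]
grip_width: 0.007
```

>>> send_rows(
  series="0 0 0 0.3 0;0 0 0 0.2 0;0 0 0 0.2 0;0 0 0 0.1 0;0 0 0 0.1 0;0 0 0 0 0;0 0 0 0 0;0 0 0 0 0",
)

```text
clock: 10.5
eef_pos: [0.5154, -0.3646, -0.0117]
eef_rot: [0.0, 0.689, 0.725, 0.0]
ft_force: [-0.1, 0.4, -0.3]
grip_width: 0.007
```

```bash
python3 - <<'E'
from h import *
st=get_state();print(st['eef_pos'],st['ft_force'],st['clock']);T=rot(st['eef_rot']);print(np.degrees(np.arctan2(T[1,0],T[0,0])),T.T@(np.array([.648,-.237,0])-st['eef_pos']))
b=grab_frame("side");cv2.imwrite("pics/d1.png",cv2.resize(b[60:180,200:350],None,fx=4.5,fy=4.5,interpolation=cv2.INTER_CUBIC)[:,:,::-1])
q=proj(cam("side"),[st['eef_pos'],st['eef_pos']+[0,0,.03]]);print((q-[200,60])*4.5)
E
```

```text
[ 0.51541367 -0.3645849  -0.01168591] [-0.11714182  0.36607657 -0.2510669 ] 10.5
92.88886508643759 [ 0.12073672  0.13885193 -0.0116786 ]
[[417.27254761 377.02274397]
 [419.24752699 334.11520561]]
```

View pics/d1.png

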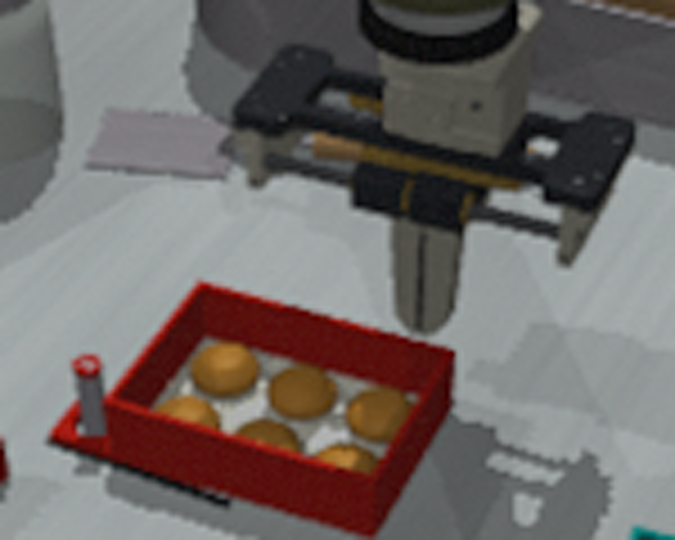

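>>> send_rows(
  series="0 0.3 0 0 0;0 0.25 0 0 0;0 0.15 0 0 0;0 0.247 -0.168 0 0.3;0 0.247 -0.168 0 0.3;0 0.247 -0.168 0 0.3;0 0.247 -0.168 0 0.3;0 0 0 0 0",
)

```text
clock: 11.55
eef_pos: [0.4948, -0.3128, -0.0119]
eef_rot: [-0.0, 0.761, 0.649, -0.0]
ft_force: [0.7, -0.7, 0.7]
grip_width: 0.005
```

```bash
python3 chk.py e1
```

```text
[ 0.49478445 -0.3127761  -0.01186728] [ 0.6744703  -0.72996393  0.7060366 ]
80.93610606000315
pin in tool [ 0.09896711  0.13936441 -0.01187128]
```

View pics/e1.png

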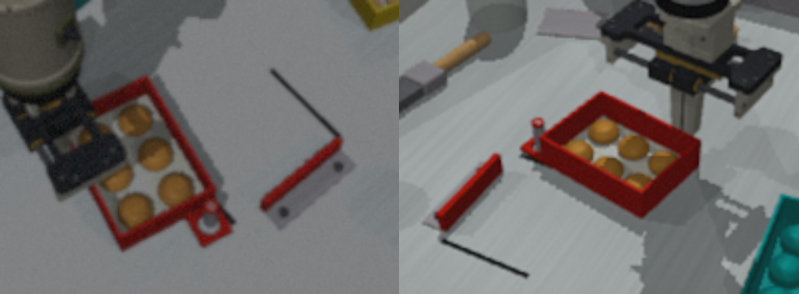

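The tray is now turning with the fingers, stays flat, and is still on its pin. Continuing.

>>> send_rows(
  series="0 0.247 -0.168 0 0.3;0 0.247 -0.168 0 0.3;0 0.247 -0.168 0 0.3;0 0.247 -0.168 0 0.3;0 0.247 -0.168 0 0.3;0 0.247 -0.168 0 0.3;0 0.247 -0.168 0 0.3;0 0.247 -0.168 0 0.3",
)

```text
clock: 12.65
eef_pos: [0.4773, -0.245, -0.0116]
eef_rot: [0.001, 0.879, 0.476, 0.0]
ft_force: [-1.0, -1.8, 0.8]
grip_width: 0.01
```

>>> send_rows(
  series="0 0.247 -0.168 0 0.3;0 0.247 -0.168 0 0.3;0 0.247 -0.168 0 0.3;0 0.247 -0.168 0 0.3;0 0.247 -0.168 0 0.3;0 0.247 -0.168 0 0.3;0 0.247 -0.168 0 0.3;0 0.247 -0.168 0 0.3",
)

```text
clock: 13.65
eef_pos: [0.4888, -0.1747, -0.0117]
eef_rot: [0.0, 0.959, 0.283, -0.0]
ft_force: [-1.5, -2.1, 1.0]
grip_width: 0.01
```

```bash
python3 chk.py e2
```

```text
[ 0.48880428 -0.17467203 -0.01166951] [-1.52382628 -2.12608234  1.01324929]
32.840334003126664
pin in tool [ 0.09994876  0.13870709 -0.01161102]
```

View pics/e2.png

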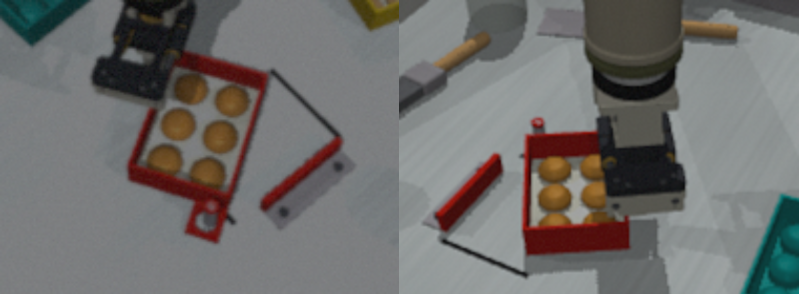

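>>> send_rows(
  series="0 0.247 -0.168 0 0.3;0 0.247 -0.168 0 0.3;0 0.247 -0.168 0 0.3;0 0.247 -0.168 0 0.3;0 0.247 -0.168 0 0.3;0 0.247 -0.168 0 0.3;0 0.247 -0.168 0 0.3;0 0.247 -0.168 0 0.3",
)

```text
clock: 14.75
eef_pos: [0.5275, -0.1152, -0.012]
eef_rot: [0.0, 0.997, 0.078, -0.0]
ft_force: [-2.6, -2.5, 2.0]
grip_width: 0.005
```

>>> send_rows(
  series="0 0.165 -0.112 0 0.2;0 0.165 -0.112 0 0.2;0 0.082 -0.056 0 0.1;0 0.082 -0.056 0 0.1;0 0.082 -0.056 0 0.1;0 0 0 0 0;0 0 0 0 0;0 0 0 0 0",
)

```text
clock: 15.75
eef_pos: [0.5438, -0.1012, -0.0119]
eef_rot: [-0.0, 1.0, 0.017, 0.0]
ft_force: [-0.2, 0.8, -0.8]
grip_width: 0.005
```

```bash
python3 chk.py e3
```

```text
[ 0.54379778 -0.10122908 -0.01191537] [-0.19635718  0.83852527 -0.77810866]
1.9032164235875881
pin in tool [ 0.09964083  0.13915654 -0.01187374]
```

View pics/e3.png

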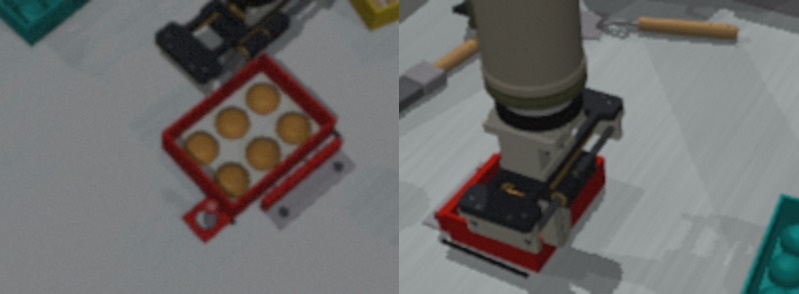

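>>> send_rows(
  series="0 0.082 -0.056 0 0.1;0 0.082 -0.056 0 0.1;0 0.041 -0.028 0 0.05;0 0.041 -0.028 0 0.05;0 0 0 0 0;0 0 0 0 0;0 0 0 0 0;0 0 0 0 0",
)

```text
clock: 16.85
eef_pos: [0.551, -0.096, -0.012]
eef_rot: [-0.0, 1.0, -0.01, 0.0]
ft_force: [-1.2, 1.9, 0.5]
grip_width: 0.004
```

```bash
python3 - <<'E'
from h import *
st=get_state();print(st['eef_pos'],st['ft_force'])
a=grab_frame("scene")
cv2.imwrite("pics/f1.png",cv2.resize(a[215:325,270:380],None,fx=5.3,fy=5.3,interpolation=cv2.INTER_CUBIC)[:,:,::-1])
E
```

```text
[ 0.55098119 -0.09600771 -0.01199686] [-1.20229273  1.8858972   0.51605508]
```

View pics/f1.png

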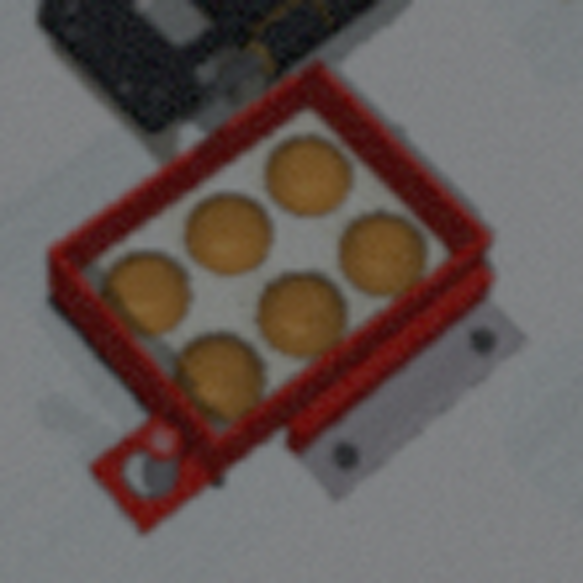

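>>> send_rows(
  series="0 0.04 0 0 0;0 0.04 0 0 0;0 0 0 0 0;0 0 0 0 0;0 0 0 0 0;0 0 0 0 0;0 0 0 0 0;0 0 0 0 0",
)

```text
clock: 17.9
eef_pos: [0.5529, -0.0961, -0.012]
eef_rot: [-0.0, 1.0, -0.01, -0.001]
ft_force: [-4.2, 1.5, 3.9]
grip_width: 0.004
```

```bash
python3 - <<'E'
from h import *
st=get_state();print(st['eef_pos'],st['ft_force'],st['wrist_torque'])
E
```

```text
[ 0.55287125 -0.09606903 -0.01204893] [-4.24353636  1.47221576  3.89314449] [ 0.19593824  1.00357988 -0.07453586]
```

>>> send_rows(
  series="0 0.03 0 0 0;0 0.03 0 0 0;0 0 0 0 0;0 0 0 0 0;0 0 0 0 0;0 0 0 0 0;0 0 0 0 0;0 0 0 0 0",
)

```text
clock: 18.9
eef_pos: [0.5529, -0.0961, -0.0123]
eef_rot: [-0.0, 1.0, -0.01, -0.002]
ft_force: [-12.4, 1.8, 9.7]
grip_width: 0.005
```

The force rose to 12 N with no further motion, so the tray is firmly on the strip. Backing away.

>>> send_rows(
  series="0 -0.1 0 0 0;0 -0.2 0 0 0;0 -0.5 0 0 0;0 -1 0 0 0;0 -1 0 0 0;0 0 0 -1 0;0 0 0 -1 0;0 0 0 -1 0",
)

```text
clock: 19.9
eef_pos: [0.4712, -0.0947, 0.0791]
eef_rot: [0.0, 1.0, -0.01, 0.001]
ft_force: [-0.2, -0.3, -0.4]
grip_width: 0.005
```

>>> send_rows(
  series="0 0 0 -1 0;0 0 0 -1 0;0 -0.5 0 -1 0;0 -0.5 0 0 0;0 0 0 0 0;0 0 0 0 0;0 0 0 0 0;0 0 0 0 0",
)

```text
clock: 20.9
eef_pos: [0.4412, -0.0939, 0.1676]
eef_rot: [-0.0, 1.0, -0.01, -0.0]
ft_force: [-0.3, 0.2, -0.5]
grip_width: 0.006
```

```bash
python3 - <<'E'
from h import *
st=get_state();print(st['clock'],st['eef_pos'],st['ft_force'])
a=grab_frame("scene");b=grab_frame("side");w=grab_frame("wrist")
cv2.imwrite("pics/g_a.png",cv2.resize(a[215:325,270:380],None,fx=5.3,fy=5.3,interpolation=cv2.INTER_CUBIC)[:,:,::-1])
cv2.imwrite("pics/g_af.png",a[:,:,::-1])
cv2.imwrite("pics/g_b.png",b[:,:,::-1])
cv2.imwrite("pics/g_w.png",w[:,:,::-1])
C=cam("wrist",st)
print(proj(C,[[.648,-.237,.045],[.669,-.187,.025],[.671,-.077,.025]]))
E
```

```text
20.9 [ 0.44117431 -0.09391614  0.16760019] [-0.28729932  0.24590322 -0.525301  ]
[[438.3444289  -45.13353105]
 [375.59379531 -59.79717854]
 [255.40881611 -59.74153522]]
```

View pics/g_a.png

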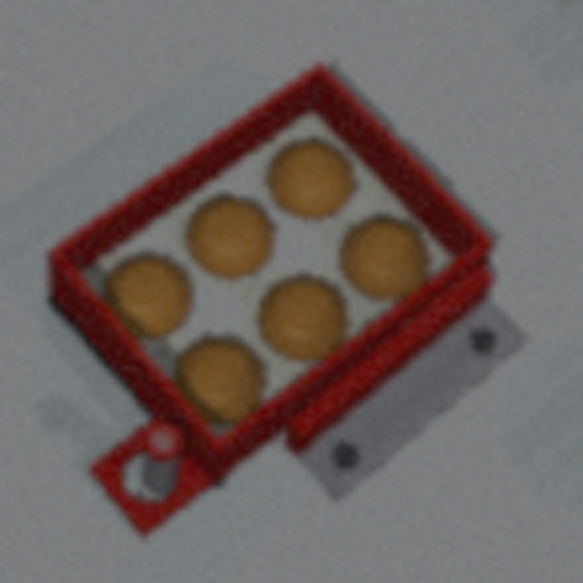

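View pics/g_b.png

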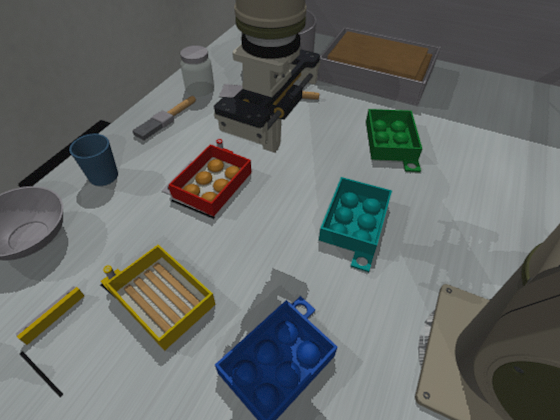

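View pics/g_w.png

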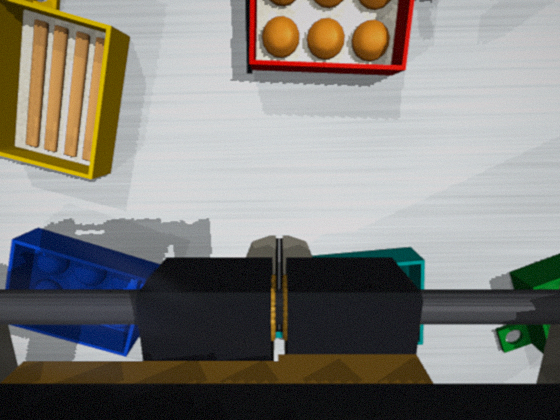

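```bash
python3 - <<'E'
from h import *
S=cam("scene");f=lambda p:(270+p[0]/5.3-.4,215+p[1]/5.3-.4)
P=ray(S,[f(p) for p in((320,68),(57,257),(217,442),(488,240))],.04);print(P.round(4))
ang=lambda a,b:np.degrees(np.arctan2(*(b-a)[[1,0]]))
print(ang(P[1],P[0]),ang(P[2],P[3]),ang(P[1],P[2])+90,ang(P[0],P[3])+90)
q=ray(S,[f((297,445)),f((490,285))],.025);print(q,ang(*q))
print("yellow diff",np.abs(cv2.imread("pics/g_af.png")[140:220,335:430].astype(int)-cv2.imread("pics/scene0.png")[140:220,335:430]).mean())
E
```

```text
[[ 0.5666 -0.0696  0.04  ]
 [ 0.5607 -0.2157  0.04  ]
 [ 0.6627 -0.2201  0.04  ]
 [ 0.6715 -0.0748  0.04  ]]
87.66530989791418 86.56577591939362 87.50291061724432 87.17251176979903
[[ 0.68087439 -0.19205859  0.025     ]
 [ 0.68284213 -0.08216871  0.025     ]] 88.97414634126947
yellow diff 6.593464912280702
```

Confirmed: the tray is on its pin and the yellow tray is untouched. The tray is about 2° past parallel, though, touching at its far end with a gap of about 5 mm at the lug end (pin play). I'll give it a gentle push near the lug end to bring it flush.

>>> send_rows(
  series="0 0.8 0.8 0 0;0 0.8 0.8 0 0;0 0.6 0.7 0 0;0 0 0 1 0;0 0 0 1 0;0 0 0 1 0;0 0 0 1 0;0 0 0 1 0",
)

```text
clock: 22.05
eef_pos: [0.5058, -0.1643, 0.017]
eef_rot: [0.0, 1.0, -0.01, 0.0]
ft_force: [-0.1, 0.2, 0.2]
grip_width: 0.007
```

>>> send_rows(
  series="0 0 0 0.5 0;0 0 0 0.4 0;0 0 0 0.1 0;0 0.5 0 0 0;0 0.5 0 0 0;0 0.3 0 0 0;0 0 0 0 0;0 0 0 0 0",
)

```text
clock: 23.05
eef_pos: [0.5445, -0.165, -0.0119]
eef_rot: [-0.0, 1.0, -0.01, -0.0]
ft_force: [-0.6, -0.6, -0.4]
grip_width: 0.006
```

>>> send_rows(
  series="0 0.07 0 0 0;0 0.07 0 0 0;0 0.07 0 0 0;0 0.07 0 0 0;0 0 0 0 0;0 0 0 0 0;0 0 0 0 0;0 0 0 0 0",
)

```text
clock: 24.05
eef_pos: [0.5514, -0.1661, -0.0121]
eef_rot: [0.0, 1.0, -0.01, -0.002]
ft_force: [-9.0, -3.0, 5.8]
grip_width: 0.009
```

>>> send_rows(
  series="0 -0.1 0 0 0;0 -0.2 0 0 0;0 -0.5 0 0 0;0 -0.8 0 0 0;0 0 0 -1 0;0 0 0 -1 0;0 0 0 -1 0;0 0 0 -1 0",
)

```text
clock: 25.05
eef_pos: [0.505, -0.164, 0.109]
eef_rot: [-0.0, 1.0, -0.01, 0.0]
ft_force: [0.2, 0.6, -0.1]
grip_width: 0.007
```

>>> send_rows(
  series="0 0 0 -1 0;0 -0.6 0 -1 0;0 -0.8 0 0 0;0 -0.6 0 0 0;0 0 0 0 0;0 0 0 0 0;0 0 0 0 0;0 0 0 0 0",
)

```text
clock: 26.05
eef_pos: [0.4455, -0.163, 0.1678]
eef_rot: [-0.0, 1.0, -0.01, -0.0]
ft_force: [-0.7, 0.1, -0.3]
grip_width: 0.002
```

```bash
python3 - <<'E'
from h import *
st=get_state();print(st['clock'],st['eef_pos'],st['ft_force'])
a=grab_frame("scene")
cv2.imwrite("pics/h_a.png",cv2.resize(a[215:325,270:380],None,fx=5.3,fy=5.3,interpolation=cv2.INTER_CUBIC)[:,:,::-1])
cv2.imwrite("pics/h_b.png",grab_frame("side")[:,:,::-1])
E
```

```text
26.05 [ 0.44548656 -0.16297776  0.1678426 ] [-0.69439393  0.10854546 -0.25613602]
```

View pics/h_a.png

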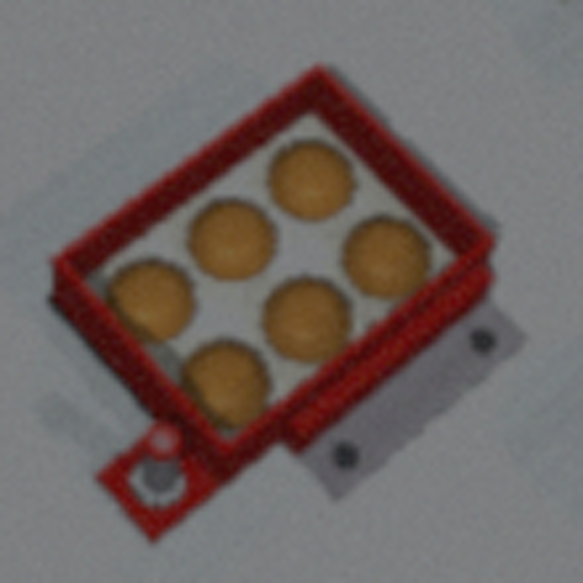

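View pics/h_b.png

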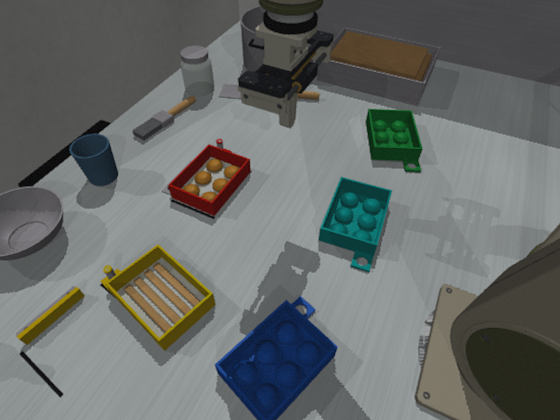

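```bash
python3 - <<'E'
from h import *
S=cam("scene");f=lambda p:(270+p[0]/5.3-.4,215+p[1]/5.3-.4)
P=ray(S,[f(p) for p in((321,68),(62,262),(228,447),(489,240))],.04);print(P.round(4))
ang=lambda a,b:np.degrees(np.arctan2(*(b-a)[[1,0]]))
print(ang(P[1],P[0]),ang(P[2],P[3]))
print(sign_off())
E
```

```text
[[ 0.5669 -0.0693  0.04  ]
 [ 0.5637 -0.2156  0.04  ]
 [ 0.6671 -0.2182  0.04  ]
 [ 0.6717 -0.0745  0.04  ]]
88.76145207170877 88.14405640395701
the job is handed in; nothing more can be done
None
```

The red tray is swung a quarter turn clockwise and lies along its red stop strip, flat and still on its pin. I handed it in at about 26 s with the arm clear of everything.

- **First push missed:** my first sweep passed just over the rim and moved nothing. The shut finger tips sit about 30 mm short of the stated tool point. I lowered the tool to match and pushed the y = 92 side round the pin in an arc.
- **Mended at the end:** after that swing the tray sat about 2° too far round, because of play at the pin. A light push near the lug end brought it flush. Pushing forces were about 12 N at most.
- **Last checks:** the tray's long sides measure 88.1–88.8° against the strip's 89.0°, about as fine as I can measure. All six biscuits are in place. By eye in the side view, the yellow tray and the look-alikes stand where they were. A frame comparison over the yellow tray gave a mean difference of 6.6 grey levels; I took that as shadow and noise and did not look into it.

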